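# Show a jigger profile template to the inspection camera

### The arm

A 6-joint arm with a two-finger parallel gripper is mounted at the origin on the work surface. World frame = base frame: x ahead of the robot, y to its left, z up, the work surface at z = 0. Lengths are in mm, angles in rad, forces in N, time in s.
With the tool pointing down it reaches from about 350 to 975 mm from the base axis. Payload 7.1 kg.
Tool frame: the origin (TCP) lies at the very end of the fingers, on their centre line; the grasp point (between the pads) lies 19 mm behind it; x points along the fingers, y is the direction in which the jaws open and shut, and the axes are right-handed (so a half turn about x gives the same grasp; the last joint's range is limited). The gripper opens to 88 mm and grips with 3 to 60 N. Pads are 20 mm wide; open, the fingers measure 115 mm over their backs; the gripper's body (75 mm by 178 mm) begins 61 mm behind the grasp point.
Start: joints at [-1.148, 0.423, 1.63, -0, 1.089, -0.019], TCP at [267.244, -564.965, 222.675] pointing down, gripper open.
Joint ranges: [-3, 3], [-0.9, 2.11], [0.09, 2.58], [-1.31, 4.45], [0.11, 2.69], [-2.54, 2.54]. Speed limits (rad/s): [2.39, 2.39, 3.01, 3.14, 3.14, 3.14].

### API

Orientations are given as a rotation vector (axis times angle).
In Python, from workcell import ctrl gives the robot as it stands. The module is installed in compiled form; this text tells all that it offers.
- The arm moves only by the tool carry_out, never from a script. Its argument "commands" is a list of rows, each a list of 6 numbers: the shift along the tool's x, y, z in m, then the turn, a rotation vector about the tool's x, y, z in degrees. In form: [[tx, ty, tz, rx, ry, rz], ...]. A call has 1 to 8 rows; each row shifts and turns the pose as measured when the row begins, along the tool's axes as they then stand; what a row does not reach is not made up. A row lasts 1/8 s, in which the tool goes at most 62.5 mm and 10.7 degrees, less where a joint would pass 70% of its speed; a pose out of reach is approached as far as the arm can. A call with a gripper value outside its range is refused whole. "grip" is the closure, from 0 (fully open) to 1 (shut), set as the call begins (left out, the last holds). The fingers move at their own pace and stop on an object; the grip force is fixed at half the most. Time passes only in rows, so rows that do not move let the fingers close. It gives the time, the measured TCP pose, the force and the opening at its end, in the units of the state.
- ctrl.get_obs(): the state, without advancing time (a new reading comes with each control period).
- ctrl.get_image(name): name is "scene" or "top" or "wrist"; returns a dict with "pixels" (384x512x3 uint8, blue, green, red), "intrinsics" (3x3 intrinsics, pixels), "rvec" (rotation vector, rad) and "tvec" (3), from world to camera coordinates, as OpenCV has them. Camera axes: x right, y down, z forward; pixel columns grow to the right and rows downward; lengths in mm; the calibration is good to about 2 mm. A picture is of the moment at which its call begins. There is no depth.
- ctrl.close_job(): hands the job in, once; it reports no verdict.
The state is a dict: "t": time; "qpos": joint angles; "qvel": joint speeds; "joint_torque": joint torques, N m; "ee_pos": TCP position; "orientation": TCP orientation; "ft_force": force on the tool from outside, world axes, zero at the start; "moment": the same for the moment, N m; "width": finger opening in mm.
Only numpy, scipy, OpenCV 4.12 (cv2) and the standard library are available. Lean on these libraries where they do the work, as an engineer would, in place of code of your own. Each camera call takes 0.05 s, during which the arm holds its last target. There are 200 camera calls.

### The job

Take the profile template with the blue grip block out of the crate and hold it in the air above the inspection camera that looks up from the bench: plate level, grip block centred over the lens, underside 10 cm above the lens glass, long side of the plate parallel to the white bar on the camera head and the round-bellied edge on the same side as that bar. Finish while still holding it there, motionless; do not touch the camera, and leave the other things in the crate and on the bench where they are.

Things in the scene. Friction and masses are not known exactly. Their poses are not given: they have to be found in the camera images.
- blue_template: Steel plate 5 mm thick lying flat in the crate, blue grip block on top. Origin at the plate's underside below the block's centre, z up. Plate: x -60 to 60 mm, y -25 (straight edge) to 12, plus a round belly (disc radius 30 about x 0, y 8) out to y = 38. Block: 50 (x) by 22 (y) mm, centred, z 5 to 40 mm; 2 mm screw heads on it are looks only. 0.15 to 0.31 kg.
- blue_edge (a point): Outermost point of the round-bellied edge of the blue template, at x 0, y +38 mm, z 2.5 mm in its frame.
- red_template: Same build as the blue template (flat 5 mm steel plate 120 x 37 mm, grip block 50 x 22 x 35 mm on top), lying in the crate; leave it alone. Red block, square-stepped edge.
- yellow_template: Same build as the blue template (flat 5 mm steel plate 120 x 37 mm, grip block 50 x 22 x 35 mm on top), lying in the crate; leave it alone. Yellow block, edge with two round lobes.
- strap_a: Black clamp strap, 26 x 75 x 8 mm with a steel bolt head on top (16 mm high in all), lying along the crate's far wall; origin under its centre. Leave it alone.
- strap_b: A second clamp strap like strap_a. Leave it alone.
- crate: Green open metal crate fixed to the bench, 250 mm (x) by 410 mm (y), 50 mm high, walls and floor 5 mm; origin at the centre of its underside. The three templates lie side by side along its y, about 120 mm apart, in any order.
- insp_cam: Base of the up-looking inspection camera, fixed to the bench: grey box 100 x 100 x 45 mm, origin at the centre of its underside. On it, on a column locked at a height that varies, sits the camera head, a black box 80 x 80 x 45 mm with the round lens on top. Do not touch.
- cam_lens (a point): Centre of the lens glass, on top of the camera head, 95 to 135 mm above the bench; z straight up. The white bar (60 x 8 mm) on top of the head runs along this frame's x, 34 mm from the lens on its +y side.
- bowl: Terracotta bowl, 110 mm across, 60 mm high, standing on the bench; origin under its centre. Leave it alone.
- jar: White jar with orange cap, 64 mm across, 100 mm high; origin under its centre. Leave it alone.
- wrench: Steel wrench lying on the bench. Leave it alone.
Mind the look-alikes: they are no part of the job. Leave any green or turquoise look-alike of the blue_template alone.

How it is judged (in metres and radians):
On the way:
1. the blue template is held in the fingers, clear above the crate or already carried out of it (z of blue_template in the frame of crate above 0.07 m and contact force between blue_template and the fingers above 1 N), for 0.2 s.
At the end, for the whole second after the job is handed in: The blue template hangs still in the fingers alone: origin within 15 mm in x and y of the lens axis, underside 100 +/- 15 mm above the glass, level within 7 degrees, long side within 8 degrees of the white bar, belly on the bar's side (x of blue_template in the frame of cam_lens between -0.015 and 0.015 m and y of blue_template in the frame of cam_lens between -0.015 and 0.015 m and z of blue_template in the frame of cam_lens between 0.085 and 0.115 m and angle between blue_template's own z axis and vertical below 0.12 rad and angle between the x axis of blue_template and the x axis of cam_lens, either way round below 0.14 rad and y of blue_edge in the frame of cam_lens above 0.015 m and linear speed of blue_template below 0.02 m/s and angular speed of blue_template below 0.15 rad/s and contact force between blue_template and the fingers above 1 N and contact force between blue_template and insp_cam below 0.2 N and contact force between blue_template and crate below 0.2 N); the arm keeps its last pose, push and grip.
It fails at once if the inspection camera is touched (contact force between insp_cam and anything else above 1 N).
It fails at once if another piece in the crate is displaced by more than 30 mm (distance of any of red_template, yellow_template, strap_a, strap_b from where it was at the start of the episode above 0.03 m).
It fails at once if the bowl, jar or wrench is displaced by more than 20 mm (distance of any of bowl, jar, wrench from where it was at the start of the episode above 0.02 m).
It also fails if it takes over 38 s, if anything falls off the work surface, if the arm or the gripper's body presses on something with over 40 N, if the wrist force passes 120 N, or if a joint passes its speed limit or range.

## Working session

There is one attempt and no reset: what is moved stays moved. The work goes in short steps, Python scripts to look and compute and a tool call to move; the robot and the scene stay as the last step left them, time stands still between calls to the robot, and variables do not carry over. Pictures are saved under pics/ and viewed, about 8 in all and at most 12, crops included, and the job is handed in when it is done.

Besides the shell and the picture viewer there is one more tool, called after "Emit:" by a JSON object that holds its "name" and its "arguments", one argument or row to a line. carry_out: Moves the arm, as the interface text tells. Its arguments: {"type":"object","properties":{"commands":{"type":"array"},"grip":{"type":"number"}},"required":["commands"]}

```bash
mkdir -p pics; cat > h.py <<'E'
import numpy as np, cv2
from scipy.spatial.transform import Rotation as R
from workcell import ctrl
def cam(n):
    d=ctrl.get_image(n); return d
def ray(d,u,v):
    Rm=cv2.Rodrigues(np.array(d["rvec"],float))[0]; t=np.array(d["tvec"],float).ravel()
    r=Rm.T@np.linalg.inv(np.array(d["intrinsics"]))@np.array([u,v,1.]); return -Rm.T@t, r
def at_z(d,u,v,z):
    c,r=ray(d,u,v); return c+r*(z-c[2])/r[2]
def proj(d,P):
    return cv2.projectPoints(np.array(P,float).reshape(-1,3),np.array(d["rvec"],float),np.array(d["tvec"],float),np.array(d["intrinsics"],float),None)[0].reshape(-1,2)
E
python3 - <<'E'
from h import *
import pickle
o=ctrl.get_obs(); print({k:np.round(v,3) for k,v in o.items()})
for n in ["top","scene"]:
    d=cam(n); pickle.dump(d,open(n+".pkl","wb")); print(n,ray(d,256,192))
    cv2.imwrite(f"pics/{n}0.png",cv2.resize(d["pixels"],(768,576),interpolation=cv2.INTER_CUBIC))
E
```

```text
{'t': np.float64(0.0), 'qpos': array([-1.148,  0.424,  1.631, -0.   ,  1.089, -0.019]), 'qvel': array([-0.002,  0.003, -0.001, -0.   , -0.001,  0.001]), 'joint_torque': array([ 1.0000e-03, -5.4462e+01, -2.7366e+01,  6.4000e-02,  2.3000e-02,
       -0.0000e+00]), 'ee_pos': array([ 267.027, -564.48 ,  221.913]), 'orientation': array([ 1.977,  0.446, -1.978]), 'ft_force': array([ 0.069,  0.37 , -0.347]), 'moment': array([-0.007, -0.007, -0.012]), 'width': np.float64(87.948)}
top (array([ 360.44570822,   -5.6240734 , 1507.38308696]), array([ 0.05842015, -0.03384627, -0.99779419]))
scene (array([1144.90211542,  653.16457589, 1138.35035088]), array([-0.49577991, -0.46371026, -0.73430383]))
```

View pics/top0.png

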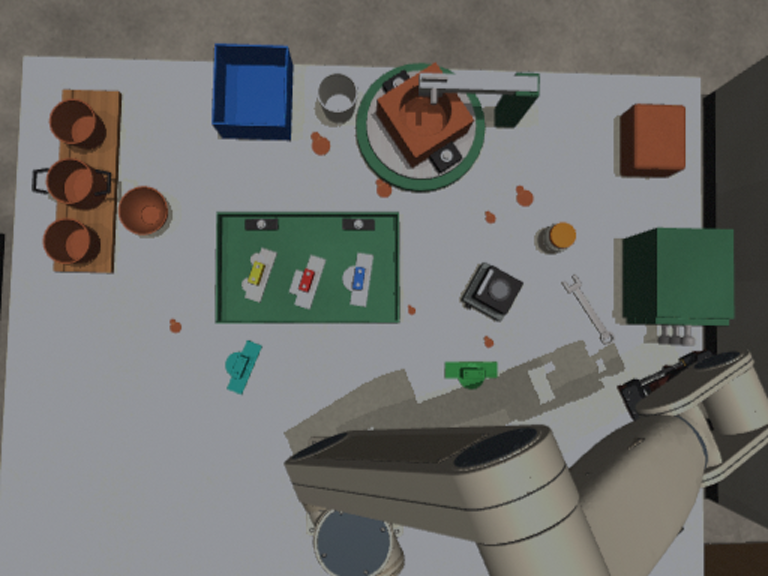

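View pics/scene0.png

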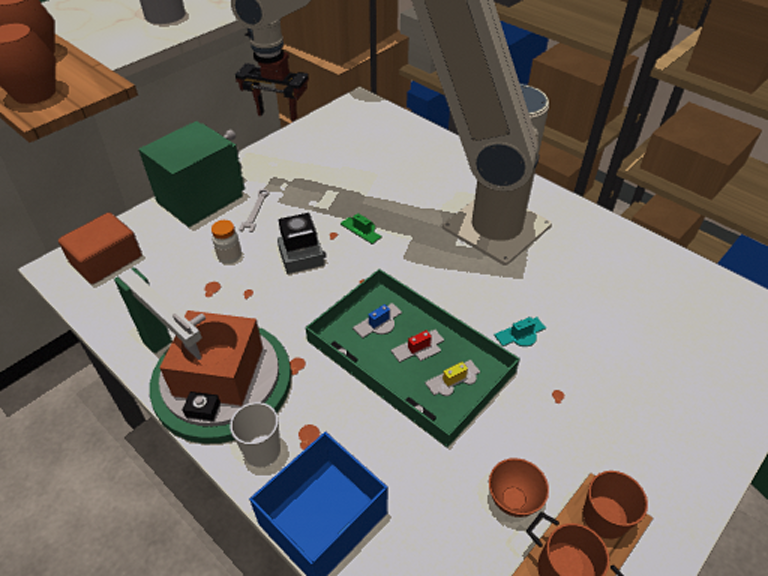

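The top image (768 px wide) shows these candidates:
- Blue block with a round belly in the crate at (358,279).
- Red template at (307,281) and yellow template at (257,273).
- Look-alikes on the bench: turquoise (241,367) and green (471,373).
- The blue bin at (252,92), which isn't a template.

By the description I choose (358,279). The camera head is at (498,288). Next is a close crop of both.

```bash
python3 - <<'E'
from h import *
import pickle
d=pickle.load(open("top.pkl","rb")); s=pickle.load(open("scene.pkl","rb"))
a=d["pixels"][160:215,215:265]; b=d["pixels"][165:220,302:352]; c=s["pixels"][135:190,175:225];e=s["pixels"][190:245,228:278]
f=lambda i:cv2.resize(i,(390,290),interpolation=cv2.INTER_CUBIC) if 0 else cv2.resize(i,None,fx=5.4,fy=5.4,interpolation=cv2.INTER_CUBIC)
cv2.imwrite("pics/crop1.png",np.vstack([np.hstack([f(a),f(b)]),np.hstack([f(e),f(c)])]))
p=d["pixels"]
hsv=cv2.cvtColor(p,cv2.COLOR_BGR2HSV)
m=cv2.inRange(hsv,(105,120,60),(125,255,255)); m[:, :200]=0;m[:,280:]=0;m[:150]=0;m[220:]=0
ys,xs=np.nonzero(m); print(len(xs),xs.mean(),ys.mean(),cv2.minAreaRect(np.c_[xs,ys].astype(np.float32)))
print(at_z(d,xs.mean(),ys.mean(),38))
for q in [(145,142),(266,142),(145,215),(266,215)]: print(q,at_z(d,*q,50))
E
```

```text
80 238.725 185.2375 ((238.69998168945312, 185.0999755859375), (6.222539901733398, 14.424979209899902), 8.130102157592773)
[467.95154908   3.39729243  38.        ]
(145, 142) [604.71394958 320.84028599  50.        ]
(266, 142) [615.52100806 -85.10122198  50.        ]
(145, 215) [360.45388209 311.94881449  50.        ]
(266, 215) [369.60593621 -90.17514959  50.        ]
```

View pics/crop1.png

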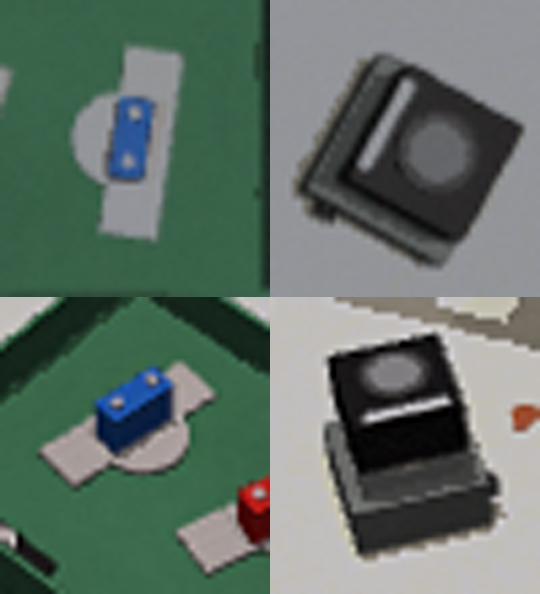

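Top-left crop: the chosen piece has a blue block and one round belly facing left (+y), so the choice is confirmed. Right crops: the bar lies to the upper left of the lens in the top view, with ends at (412,82) and (368,168) in the crop and the lens at (436,150).

```bash
python3 - <<'E'
from h import *
import pickle
d=pickle.load(open("top.pkl","rb")); s=pickle.load(open("scene.pkl","rb"))
T=lambda x,y,ox,oy:((x+.5)/5.4-.5+ox,(y+.5)/5.4-.5+oy)
lt=T(436-270,150,302,165); ls=T(395-270,374-297,175,135)
c1,r1=ray(d,*lt); c2,r2=ray(s,*ls)
k=np.linalg.lstsq(np.c_[r1,-r2],c2-c1,rcond=None)[0]; p1=c1+k[0]*r1;p2=c2+k[1]*r2; print("lens",p1,p2)
z=p1[2]
b=[at_z(d,*T(x-270,y,302,165),z) for x,y in [(412,82),(368,168)]]; L=at_z(d,*lt,z)
v=b[0]-b[1]; print("bar",b,np.linalg.norm(v),"dir deg",np.degrees(np.arctan2(v[1],v[0]))); m=(b[0]+b[1])/2; print("bar mid off",m-L)
pc=np.array([at_z(d,*T(x,y,215,160),10) for x,y in [(125,46),(183,55),(157,240),(101,231)]]); print(pc)
for i,j in [(0,3),(1,2)]: w=pc[i]-pc[j]; print(np.linalg.norm(w),np.degrees(np.arctan2(w[1],w[0])))
o=ctrl.get_obs(); print(R.from_rotvec(o["orientation"]).as_matrix().round(3))
E
```

```text
lens [ 446.45333486 -297.54100262  118.2992844 ] [ 445.73413207 -296.79560997  118.09810888]
bar [array([ 486.60219347, -282.72933679,  118.2992844 ]), array([ 434.79202842, -257.17052247,  118.2992844 ])] 57.77149982156471 dir deg -26.25788833325051
bar mid off [14.24377609 27.59107299  0.        ]
[[529.12835662   8.39528273  10.        ]
 [524.28575244 -28.78110526  10.        ]
 [405.70251374 -14.95730982  10.        ]
 [410.59299765  20.76803529  10.        ]]
119.17934523702517 -5.958969883008001
119.38627149349558 -6.64922166198512
[[-0.001  0.428 -0.904]
 [ 0.001 -0.904 -0.428]
 [-1.    -0.001 -0.   ]]
```

```bash
python3 - <<'E'
from h import *
d=cam("wrist"); o=ctrl.get_obs(); Rt=R.from_rotvec(o["orientation"]).as_matrix()
c,r=ray(d,256,192); print("cam in tool",Rt.T@(c-o["ee_pos"]),"axis",Rt.T@r, "img right in tool",Rt.T@cv2.Rodrigues(np.array(d["rvec"]))[0][0], "\n",d["intrinsics"])
L=np.array([446,-297,118.]); print(proj(d,[L,[468,3,45]]), c)
print("to lens in tool",Rt.T@(L-o["ee_pos"]),"to block",Rt.T@(np.array([468,3,45])-o["ee_pos"]))
E
```

```text
cam in tool [-161.32601279    0.32711811  -68.14774848] axis [ 0.96746131 -0.01263435  0.25305941] img right in tool [-7.31537601e-04  9.99999526e-01  6.42655445e-04] 
 [[277.2756488    0.         259.65434083]
 [  0.         277.2756488  191.29996173]
 [  0.           0.           1.        ]]
[[  35.15552133 -171.09032634]
 [-237.40107193 -307.66773959]] [ 328.89476459 -535.90937187  383.38914814]
to lens in tool [ 104.27272346 -165.24453103 -276.15271088] to block [ 177.59977182 -426.94282818 -424.30852497]
```

Emit:
{"name": "carry_out", "arguments": {
  "commands": [
    [-0.006,-0.0275,-0.048,0,0,0],
    [-0.006,-0.0275,-0.048,0,0,0],
    [-0.006,-0.0275,-0.048,0,0,0],
    [-0.006,-0.0275,-0.048,0,0,0],
    [-0.006,-0.0275,-0.048,0,0,0],
    [-0.006,-0.0275,-0.048,0,0,0],
    [0,0,0,0,0,0]
  ]
}}

```text
t: 1.02
ee_pos: [461.8, -284.8, 257.7]
orientation: [1.979, 0.444, -1.98]
ft_force: [0.4, 0.4, -0.3]
width: 87.6
```

```bash
python3 - <<'E'
from h import *
import pickle
d=cam("wrist"); pickle.dump(d,open("w1.pkl","wb")); o=ctrl.get_obs(); print(o["t"],o["ee_pos"],o["orientation"])
print(proj(d,[446,-297,118.])); cv2.imwrite("pics/w1.png",d["pixels"])
E
```

```text
1.075 [ 460.75778463 -285.9958097   257.42453293] [ 1.97888485  0.44320571 -1.98130499]
[[263.34356919 199.57596738]]
```

View pics/w1.png

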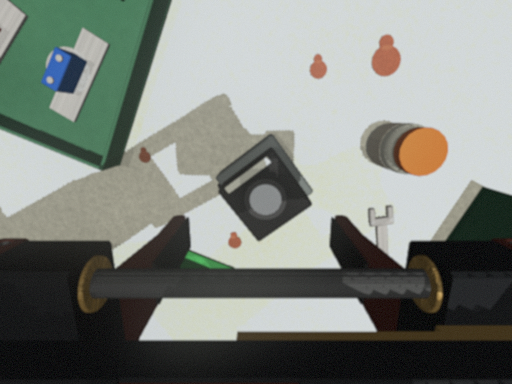

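The lens is at about (265,199), against a prediction of (263,200). The bar runs from (228,191) to (270,160). The blue template is at the upper left, about (65,70). I'll refine the lens and bar numerically.

```bash
python3 - <<'E'
from h import *
import pickle
d=pickle.load(open("w1.pkl","rb")); g=cv2.cvtColor(d["pixels"],cv2.COLOR_BGR2GRAY)
sub=g[150:225,215:312]
m=(sub>90).astype(np.uint8); n,lab,st,ce=cv2.connectedComponentsWithStats(m)
t=pickle.load(open("top.pkl","rb")); s=pickle.load(open("scene.pkl","rb"))
for i in range(1,n):
    if 60<st[i,4]<2500:
        ys,xs=np.nonzero(lab==i); r=cv2.minAreaRect(np.c_[xs+215,ys+150].astype(np.float32)); print(st[i,4],ce[i]+[215,150],r)
        q=cv2.boxPoints(r); P=np.array([at_z(d,*a,118) for a in q]); print(P.round(1).tolist(),at_z(d,*(ce[i]+[215,150]),118))
        for a,b in [(0,1),(1,2)]: w=P[b]-P[a]; print(np.linalg.norm(w),np.degrees(np.arctan2(w[1],w[0]))%180)
E
```

```text
1071 [224.84220355 188.29411765] ((231.5, 187.0), (74.0, 33.0), 90.0)
[[474.2, -225.9, 118.0], [489.4, -258.2, 118.0], [411.9, -293.5, 118.0], [395.6, -258.9, 118.0]] [ 439.57175825 -252.38546557  118.        ]
35.659993988633396 115.12968089315851
85.17640133240718 24.515805431416226
1051 [302.30922931 182.98763083] ((297.0, 187.0), (74.0, 28.0), 90.0)
[[505.4, -292.4, 118.0], [518.2, -319.8, 118.0], [442.8, -359.5, 118.0], [429.1, -330.2, 118.0]] [ 481.80038001 -328.03747993  118.        ]
30.231654502374937 115.12968089315848
85.22549530033497 27.77312201371626
437 [247.69107551 174.5194508 ] ((247.57733154296875, 174.9414825439453), (8.793022155761719, 54.18053436279297), 52.883140563964844)
[[439.4, -250.6, 118.0], [492.9, -278.6, 118.0], [488.4, -287.2, 118.0], [434.5, -259.2, 118.0]] [ 464.69840448 -269.03177419  118.        ]
60.40288697882995 152.35149524263477
9.62439844518852 62.48782730720636
820 [265.1        199.52317073] ((265.0, 199.5), (31.0, 32.0), 90.0)
[[455.5, -274.8, 118.0], [470.7, -307.1, 118.0], [438.0, -323.2, 118.0], [422.4, -290.0, 118.0]] [ 446.89995301 -298.77076538  118.        ]
35.653409036666545 115.14244841070376
36.48629715264403 26.223185348500692
```

Emit:
{"name": "carry_out", "arguments": {
  "commands": [
    [0.008,-0.052,-0.026,0,0,0],
    [0.008,-0.052,-0.026,0,0,0],
    [0.008,-0.052,-0.026,0,0,0],
    [0.008,-0.052,-0.026,0,0,0],
    [0.008,-0.052,-0.026,0,0,0],
    [0.01,0,0,10.5,0,0],
    [0.01,0,0,10.5,0,0],
    [0.01,0,0,10.5,0,0]
  ]
}}

```text
t: 2.08
ee_pos: [467.7, 2.5, 184.5]
orientation: [-2.148, 0.15, 2.152]
ft_force: [0.5, 0.2, 0.3]
width: 87.7
```

```bash
python3 - <<'E'
from h import *
import pickle
d=cam("wrist"); pickle.dump(d,open("w2.pkl","wb")); o=ctrl.get_obs(); print(o["t"],o["ee_pos"],R.from_rotvec(o["orientation"]).as_matrix().round(3))
print(proj(d,[468,3,45.])); cv2.imwrite("pics/w2.png",d["pixels"])
d=pickle.load(open("w1.pkl","rb"))
s=pickle.load(open("scene.pkl","rb"));c1,r1=ray(d,265.1,199.5); c2,r2=ray(s,*(((125.5)/5.4-.5+175),(77.5/5.4-.5+135)))
k=np.linalg.lstsq(np.c_[r1,-r2],c2-c1,rcond=None)[0]; p1=c1+k[0]*r1;p2=c2+k[1]*r2; print("lens",p1,p2)
E
```

```text
2.125 [466.84936296   2.33269456 183.33261069] [[-0.004 -0.146 -0.989]
 [-0.001 -0.989  0.146]
 [-1.     0.002  0.004]]
[[258.5637596  182.71385417]]
lens [ 446.52951105 -298.97621784  116.45105987] [ 444.81544983 -298.04382438  116.75753316]
```

View pics/w2.png

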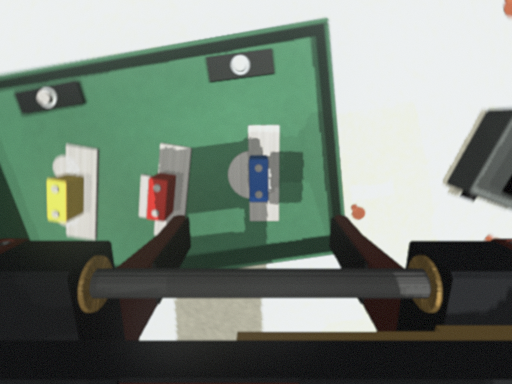

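The blue block top is at about (259,178). The plate corners are at about (249,126), (280,126), (279,220) and (250,220), with the belly to the left. The jaws are aligned with the plate. Next I measure exactly.

```bash
python3 - <<'E'
from h import *
import pickle
from scipy.optimize import minimize
d=pickle.load(open("w2.pkl","rb")); p=d["pixels"]; hsv=cv2.cvtColor(p,cv2.COLOR_BGR2HSV)
blue=cv2.inRange(hsv,(100,110,50),(130,255,255)); light=cv2.inRange(hsv,(0,0,70),(180,70,255))
roi=np.zeros_like(blue); roi[110:232,215:300]=1
obs=((blue>0)|(light>0))&(roi>0)
def hull(m,P):
    q=cv2.convexHull((proj(d,P)*16+8).astype(np.int32)); cv2.fillConvexPoly(m,q,255,shift=4)
def render(v):
    x,y,a=v; c,s=np.cos(a),np.sin(a)
    W=lambda P:[[x+c*X-s*Y,y+s*X+c*Y,5+Z] for X,Y,Z in P]
    pl=np.zeros_like(blue); bl=np.zeros_like(blue)
    hull(pl,W([(i,j,z) for i in(-60,60) for j in(-25,12) for z in(0,5)]))
    hull(pl,W([(30*np.cos(t),8+30*np.sin(t),z) for t in np.linspace(0,6.28,40) for z in(0,5)]))
    hull(bl,W([(i,j,z) for i in(-25,25) for j in(-11,11) for z in(5,40)]))
    return pl>0,bl>0
def cost(v):
    pl,bl=render(v); return np.sum((bl!=(blue>0))[110:232,215:300])+0.5*np.sum(((pl|bl)!=obs)[110:232,215:300])
best=min((minimize(cost,[468+a,b,np.radians(-7+e)],method="Nelder-Mead",options=dict(initial_simplex=[[468+a,b,np.radians(-7+e)],[474+a,b,np.radians(-7+e)],[468+a,b+6,np.radians(-7+e)],[468+a,b,np.radians(-2+e)]])) for a in(-3,2) for b in(0,5) for e in(-1,2)),key=lambda r:r.fun)
print(best.x,np.degrees(best.x[2]),best.fun,obs.sum(),(blue>0).sum())
o=ctrl.get_obs(); Rt=R.from_rotvec(o["orientation"]).as_matrix()
print("tool shift mm to TCP z=16:",Rt.T@(np.array([best.x[0],best.x[1],16])-o["ee_pos"]),"turn",np.degrees(np.arctan2(Rt[1,1],Rt[0,1])-best.x[2])+90)
E
```

```text
[ 4.70713191e+02  3.25640039e+00 -1.29994094e-01] -7.448112930532257 420.0 3833 676
tool shift mm to TCP z=16: [167.31545872  -1.75634555  -4.29389349] turn -0.9312648623837276
```

Emit:
{"name": "carry_out", "arguments": {
  "commands": [
    [0.05,-0.002,-0.003,0,0,0],
    [0.05,0,0,0,0,0],
    [0.04,0,0,0,0,0],
    [0.015,0,0,0,0,0],
    [0,0,0,0,0,0]
  ]
}}

```text
t: 2.75
ee_pos: [472.1, -2.1, 25.5]
orientation: [-2.149, 0.154, 2.149]
ft_force: [-0.2, 1.2, 0.3]
width: 87.6
```

Emit:
{"name": "carry_out", "arguments": {
  "commands": [
    [0.008,-0.005,0.001,0,0,0],
    [0.001,0,0,0,0,0]
  ]
}}

```text
t: 3.0
ee_pos: [473.7, 2.8, 18.2]
orientation: [-2.153, 0.153, 2.145]
ft_force: [0.4, -0.3, 0.5]
width: 88.1
```

Emit:
{"name": "carry_out", "arguments": {
  "commands": [
    [0.001,0,0.002,0,0,0],
    [0,0,0,0,0,0],
    [0,0,0,0,0,0],
    [0,0,0,0,0,0],
    [0,0,0,0,0,0],
    [0,0,0,0,0,0],
    [0,0,0,0,0,0]
  ],
  "grip": 1.0
}}

```text
t: 3.88
ee_pos: [472.9, 3.4, 18.9]
orientation: [-2.158, 0.152, 2.142]
ft_force: [0.2, 1.3, 1.4]
width: 21.8
```

Emit:
{"name": "carry_out", "arguments": {
  "commands": [
    [-0.02,0,0,0,0,0],
    [-0.035,0,0,0,0,0],
    [-0.045,0,0,0,0,0],
    [-0.045,0,0,0,0,0],
    [-0.045,0,0,0,0,0],
    [-0.035,0,0,0,0,0],
    [-0.015,0,0,0,0,0]
  ]
}}

```text
t: 4.75
ee_pos: [468.0, 3.9, 262.9]
orientation: [-2.148, 0.153, 2.153]
ft_force: [-0.1, -0.1, -2.5]
width: 22.0
```

```bash
python3 - <<'E'
from h import *
import pickle
d=cam("wrist"); pickle.dump(d,open("w3.pkl","wb")); s=cam("scene"); o=ctrl.get_obs(); Rt=R.from_rotvec(o["orientation"]).as_matrix(); print(o["t"],o["ee_pos"],Rt.round(3),o["width"],o["ft_force"])
print(proj(s,o["ee_pos"])); u,v=proj(s,o["ee_pos"])[0].astype(int)
c=s["pixels"][max(v-75,0):v+75,max(u-100,0):u+100]
cv2.imwrite("pics/w3.png",np.hstack([d["pixels"][:,100:420],cv2.resize(c,(480,384),interpolation=cv2.INTER_CUBIC)]))
E
```

```text
4.85 [468.35128993   3.90397048 262.60877766] [[-0.002 -0.139 -0.99 ]
 [-0.002 -0.99   0.139]
 [-1.     0.002  0.001]] 21.9264749672456 [-0.346096   -0.30109949 -3.34661641]
[[252.2101611  161.47343864]]
```

View pics/w3.png

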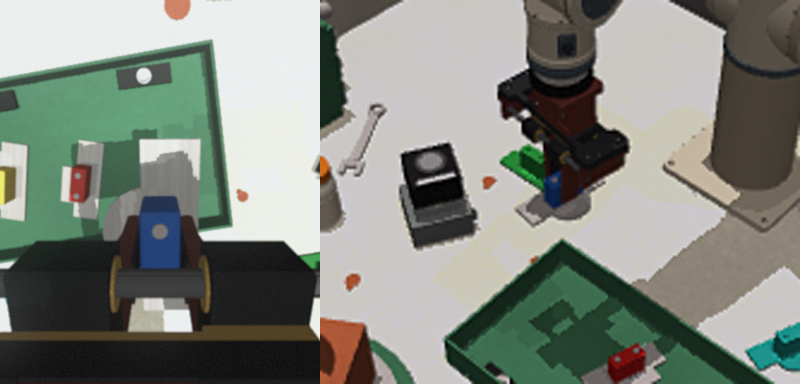

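The blue plate is held clear of the crate: in the wrist view its far edge runs from about (239,139) to (300,140) in full-frame pixels, with the belly to the left. The red template stayed in place. Now I measure the pose of the plate in the hand.

```bash
python3 - <<'E'
from h import *
import pickle
d=pickle.load(open("w3.pkl","rb")); o=ctrl.get_obs(); Rt=R.from_rotvec(o["orientation"]).as_matrix()
zt=o["ee_pos"][2]-13.5+5
A=at_z(d,239.5,139,zt);B=at_z(d,300,140,zt)
w=A-B; print(A,B,np.linalg.norm(w),"tmpl y dir",np.degrees(np.arctan2(w[1],w[0])),"tool yaw",np.degrees(np.arctan2(Rt[1,1],Rt[0,1]))+180)
y=w/np.linalg.norm(w); x=np.array([y[1],-y[0],0]); O=B+25*y-60*x; print("origin",O,"rel TCP",O-o["ee_pos"], "tool",Rt.T@(O-o["ee_pos"]))
E
```

```text
[526.07811695   7.55633878 254.10877766] [520.36413736 -28.58568386 254.10877766] 36.59091913245426 tmpl y dir 81.01601384482464 tool yaw 82.00035549949018
origin [465.00417603   5.4771211  254.10877766] rel TCP [-3.3471139   1.57315061 -8.5       ] tool [ 8.50235064 -1.11139931  3.52176085]
```

Emit:
{"name": "carry_out", "arguments": {
  "commands": [
    [0,0.02,-0.002,0,0,0],
    [0,0.04,-0.003,5,0,0],
    [0,0.045,0.001,5,0,0],
    [0,0.045,0.005,5,0,0],
    [0,0.045,0.008,4,0,0],
    [0,0.045,0.01,0,0,0],
    [0,0.03,0.007,0,0,0],
    [0,0.01,0,0,0,0]
  ]
}}

```text
t: 5.85
ee_pos: [347.0, -251.1, 252.9]
orientation: [-1.936, 0.477, 1.971]
ft_force: [0.9, 1.7, -1.7]
width: 21.5
```

```bash
cat > goal.py <<'E'
from h import *
o=ctrl.get_obs(); Rt=R.from_rotvec(o["orientation"]).as_matrix()
a=np.radians(-117.6); ty=np.array([np.cos(a),np.sin(a),0]); tx=np.array([0,0,-1.]); G=np.c_[tx,ty,np.cross(tx,ty)]
tgt=np.array([446.3,-298.3,217.5+13.5])-G[:,2]*2.7
print(o["t"],o["ee_pos"],o["width"],"shift",(Rt.T@(tgt-o["ee_pos"])).round(1),"turn",np.degrees(R.from_matrix(Rt.T@G).as_rotvec()).round(2))
E
python3 goal.py
```

```text
5.85 [ 346.99670487 -251.07269903  252.93243534] 21.517077006692574 shift [  20.    -4.  -112.9] turn [ 0.12  0.96 -0.2 ]
```

Emit:
{"name": "carry_out", "arguments": {
  "commands": [
    [0,-0.001,-0.025,0,0,0],
    [0,-0.001,-0.04,0,0.5,0],
    [0.002,-0.001,-0.03,0,0,0],
    [0.005,-0.001,-0.013,0,0,0],
    [0.005,0,-0.004,0,0,0],
    [0,0,0,0,0,0]
  ]
}}

```text
t: 6.6
ee_pos: [449.1, -296.9, 232.9]
orientation: [-1.935, 0.475, 1.969]
ft_force: [0.4, -1.0, -2.9]
width: 21.7
```

```bash
python3 goal.py
```

```text
6.6 [ 449.1385163  -296.887739    232.91172607] 21.685880926271988 shift [ 1.9  2.6 -0.9] turn [ 0.1   0.99 -0.06]
```

Emit:
{"name": "carry_out", "arguments": {
  "commands": [
    [0.002,0.002,-0.001,0,1,0],
    [0,0,0,0,0,0]
  ]
}}

```text
t: 6.85
ee_pos: [447.8, -298.5, 230.8]
orientation: [-1.954, 0.479, 1.954]
ft_force: [0.7, -0.1, -2.6]
width: 21.9
```

```bash
python3 goal.py; python3 - <<'E'
from h import *
s=cam("scene"); t=cam("top"); w=cam("wrist"); o=ctrl.get_obs(); print(o["ee_pos"],o["qvel"].round(3),o["ft_force"])
import pickle; pickle.dump((s,t,w),open("f.pkl","wb"))
u,v=proj(s,[446,-298,170])[0].astype(int); c=s["pixels"][v-60:v+60,u-65:u+65]
print(u,v); cv2.imwrite("pics/f.png",np.hstack([cv2.resize(c,(416,384),interpolation=cv2.INTER_CUBIC),w["pixels"][:,80:464]]))
E
```

```text
6.85 [ 447.83066684 -298.46835837  230.7661413 ] 21.860908325795403 shift [-0.2  0.6 -1.3] turn [ 0.1  -0.03 -0.05]
[ 448.52378231 -298.79393289  231.15167063] [ 0.001  0.005 -0.005  0.001  0.002 -0.002] [ 0.25851358  0.73100333 -0.79145678]
196 137
```

View pics/f.png

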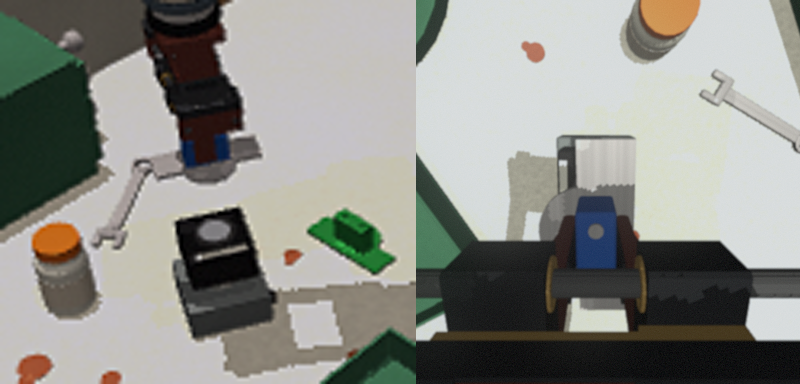

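The left crop shows the plate level above the lens with the belly at (210,180), on the side of the white bar. The camera is untouched. The right crop shows the plate still square in the jaws. I'll check this against the predicted outline.

```bash
python3 - <<'E'
from h import *
import pickle
s,t,w=pickle.load(open("f.pkl","rb"))
a=np.radians(-27.6);c,sn=np.cos(a),np.sin(a)
W=lambda P:np.array([[446.3+c*X-sn*Y,-298.3+sn*X+c*Y,217.5+Z] for X,Y,Z in P])
im=cv2.resize(s["pixels"][77:197,131:261],None,fx=5,fy=5,interpolation=cv2.INTER_CUBIC)[150:550,50:550]
im2=w["pixels"][100:300,150:400]; im2=cv2.resize(im2,None,fx=2,fy=2)[:, :300] if 0 else im2
out=[]
pl=W([(-60,-25,0),(60,-25,0),(60,12,0),(-60,12,0)]); be=W([(30*np.cos(k),8+30*np.sin(k),0) for k in np.linspace(.1,3.04,20)])
for P in(pl,be):
    q=(((proj(s,P)-[131,77]+.5)*5-[50,150])*16).astype(np.int32); cv2.polylines(im,[q],P is pl,(0,0,255),1,shift=4)
w2=cv2.resize(w["pixels"][110:260,200:350],None,fx=2,fy=2.0)
for P in(pl+[0,0,5],be+[0,0,5]):
    q=(((proj(w,P)-[200,110]+.5)*2)*16).astype(np.int32); cv2.polylines(w2,[q],False,(0,0,255),1,shift=4)
w2=np.vstack([w2,np.zeros((100,300,3),np.uint8)])
cv2.imwrite("pics/chk.png",np.hstack([im,w2]))
E
```

```text
(no output)
```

View pics/chk.png

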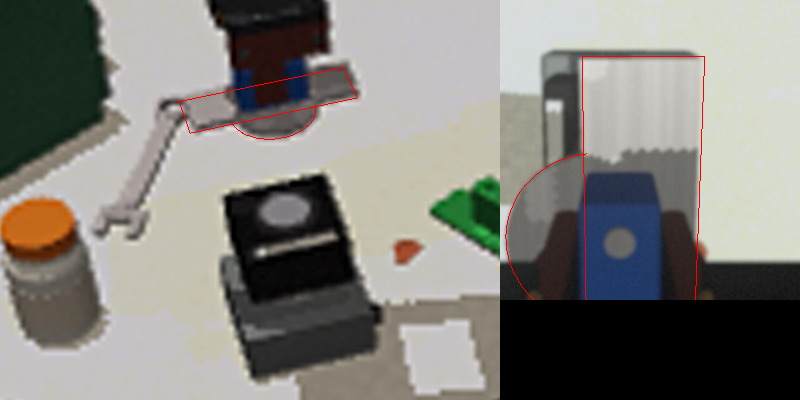

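The predicted outline matches the plate within a few mm in both views, and the arm is at rest, so I'm handing in.

```bash
python3 -c "
from h import *
print(ctrl.close_job()); o=ctrl.get_obs(); print(o['t'],o['ee_pos'],o['width'])"
```

```text
the job is handed in; nothing more can be done
None
the job is handed in; nothing more can be done
```

I took the blue template out of the crate by its grip block and handed the job in at about 7 s. It was held still over the lens, with its round belly on the white bar's side. No verdict was reported.

**Last checks:**
- **Tool position:** it was within about 1.5 mm and 0.1° of the target.
- **Grip:** the finger opening was 21.9 mm on the 22 mm block, and the joints were at rest.
- **Outline:** the predicted plate outline matched the scene and wrist pictures to within an estimated 3 mm.
- **Camera, jar and wrench:** no contact showed in the force readings or the pictures. The jar and wrench are where they were.
- **Not checked at the end:** I did not look again at the bowl or the crate after the lift. In the picture just after lifting, the red template looked unmoved.

**Disagreements:**
- **Lens height:** the estimates differed slightly, 118 mm from the first pair of pictures and 116.5 mm from the second. I used 117.5 mm, so the gap to the glass is uncertain by about 1–2 mm.
- **Block position:** estimates of the block's position along the jaws differed by about 3 mm. I used a value in between.

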